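Scan the pantry canister for the shopping list

TASK

The square canister's bar-code label is turned away: turn it clockwise (seen from above) by the bar on its lid until it clicks round to its scan stop, with the label over the nub on its foot. Then take the hand scanner from its cradle and aim it square at the middle of the label with the window about 8 cm away, holding it steady for two seconds. Lay the scanner gently back in its cradle, fully down between the cheeks, and leave the canister at that stop and the other things undisturbed.

Things in the scene. Friction and masses are not known exactly. Their poses are not given: they have to be found in the camera images.
- foot: Round grey foot (132 mm dia, 18 mm high) fixed to the worktop; carries the square canister. Origin: centre of its underside. Its own -x direction (small grey nub on its rim, nub centre 66 mm out) is where the label faces at the scan stop.
- canister (a joint): Turn of the square aluminium canister (84x84 mm; wooden lid 88x88 mm, its top 98 mm above the worktop) about the vertical axis through the foot's centre, rad, CLOCKWISE from above: 0 = stop with the label turned away (start), 1.4 = scan stop, label over the nub. A sprung click (0.12 N m) holds it at either stop: let go before 0.7 it springs back, beyond that it snaps on to 1.4.
- knob_bar (a point): Centre of the wooden bar on the canister's lid by which it is turned: bar 46 mm long, 12 mm wide, 28 mm high, from 99 to 127 mm above the worktop (this point 113 mm); x axis across the bar's 12 mm width, y along its length, z up; turns with the canister.
- label (a point): Centre of the white bar-code label (58 mm wide, 36 mm high) on one side of the canister, 58 mm above the worktop, 43 mm from the turning axis. x points square INTO the label (into the canister), y along its width, z up; turns with the canister.
- cradle: Low grey cradle fixed to the worktop: plate 100x52 mm, 10 mm thick, with four cheeks 22 mm high (6 mm thick, 12 mm long, at x = +-34 mm) that leave a 42 mm wide channel along x. Origin: centre of its underside, x along the channel, z up. A scanner lying in it has its underside 10 mm above this origin.
- scanner: Loose black hand scanner, a 132 mm long bar, 32 mm wide, 30 mm high, with a head 40 mm wide and 34 mm high over its last 18 mm (x = 48 to 66 mm) that carries the window; 140 g. Starts lying in the cradle. Origin: underside, mid-length; x along the bar towards the window, z up. Grip it across its 32 mm width at mid-length.
- lens (a point): Centre of the scanner's window: at 66, 0, 17 mm in the scanner's frame; x is the beam direction, out of the window.
- loose_salt_shaker: Bystander, leave alone: glass salt shaker with domed steel top, 44 mm dia, 90 mm tall; origin under its centre.
- loose_pepper_mill: Bystander, leave alone: dark wooden pepper mill, 58 mm dia, 150 mm tall; origin under its centre.
- loose_mustard_jar: Bystander, leave alone: small jar with yellow lid, 49 mm dia, 66 mm tall; origin under its centre.
- loose_sugar_jar: Bystander, leave alone: glass jar with wooden lid, 59 mm dia, 78 mm tall; origin under its centre.
- small_spoon: Bystander, leave alone: steel teaspoon lying flat, 130x27x11 mm; origin under its centre.
- loose_mug_1: Bystander, leave alone: striped mug, 86 mm dia, 101 mm tall, at the back; origin under its centre.

How it is judged:
On the way, in this order (a step that is already met when the one before it is completed fails the run):
1. the canister is turned past its click and rests at the scan stop (above 1.25 rad) before the scan (value of joint canister above 1.25 rad and velocity of joint canister between -0.1 and 0.1 rad/s), for 0.2 s.
2. held scanner: window 45-115 mm from the label, beam within 15 mm sideways and 12 mm in height of its centre and 0.3 rad of square, still (20 mm/s, 0.15 rad/s) for 1.5 s (x of label in the frame of lens between 0.045 and 0.115 m and y of label in the frame of lens between -0.015 and 0.015 m and z of label in the frame of lens between -0.012 and 0.012 m and x of lens in the frame of label below -0.03 m and angle between the x axis of lens and the x axis of label, either way round below 0.3 rad and linear speed of scanner below 0.02 m/s and angular speed of scanner below 0.15 rad/s and contact force between the fingers and scanner above 0.5 N and value of joint canister above 1.25 rad), for 1.5 s.
At the end, for the whole second after the job is handed in: The canister is at its scan stop (above 1.25 rad); the scanner lies at rest in the cradle: its origin within 20 mm of the cradle's in plan and 6 to 15 mm above it, its length within 0.15 rad of the channel (either way round), level within 0.1 rad, slower than 20 mm/s (value of joint canister above 1.25 rad and horizontal distance between scanner and cradle below 0.02 m and z of scanner in the frame of cradle between 0.006 and 0.015 m and angle between the x axis of scanner and the x axis of cradle, either way round below 0.15 rad and angle between scanner's own z axis and vertical below 0.1 rad and linear speed of scanner below 0.02 m/s); the robot touches nothing.
It fails at once if a bystander is pushed more than 40 mm (distance of any of loose_salt_shaker, loose_pepper_mill, loose_mustard_jar, loose_sugar_jar, small_spoon, loose_mug_1 from where it was at the start of the episode above 0.04 m).
It fails at once if a standing bystander is tipped by more than 0.5 rad (angle between any of loose_salt_shaker, loose_pepper_mill, loose_mustard_jar, loose_sugar_jar, loose_mug_1's own z axis and vertical above 0.5 rad).
It fails at once if the scanner hits the cradle hard (over 40 N) (contact force between scanner and cradle above 40 N).
It also fails if it takes over 58 s, if anything falls off the work surface, if the arm or the gripper's body presses on something with over 40 N, if the wrist force passes 120 N, or if a joint passes its speed limit or range.

ROBOT

A 6-joint arm with a two-finger parallel gripper is mounted at the origin on a cart in front of the work surface, level with it; the furniture and walls round the work are solid. World frame = base frame: x ahead of the robot, y to its left, z up, the work surface at z = 0. Lengths are in m, angles in rad, forces in N, time in s.
With the tool pointing down it reaches from about 0.375 to 0.9 m from the base axis. Payload 3.1 kg.
Tool frame: the origin (TCP) lies between the finger pads; the fingertips stand 19 mm ahead of it and the grasp point (between the pads) is the TCP; z points along the fingers, y is the line along which they close (so a half turn about z gives the same grasp; the last joint's range is limited). The gripper opens to 87 mm and grips with 3 to 60 N. Pads are 19 mm wide; open, the fingers measure 117 mm over their backs; the gripper's body (75 mm by 190 mm) begins 51 mm behind the grasp point.
Start: joints at [1.097, 0.527, 1.433, -0, 1.181, -0.178], TCP at [0.182, 0.598, 0.242] pointing down, gripper open.
Joint ranges: [-3.08, 3.08], [-0.75, 2.2], [0.22, 2.44], [-1.43, 4.57], [0, 2.65], [-2.85, 2.85]. Speed limits (rad/s): [2.79, 2.79, 3.14, 3.14, 3.14, 3.14].

INTERFACE

Orientations are given as a unit quaternion [x, y, z, w].
In Python, from rig import telemetry, viewer, hand_in gives the robot as it stands. The module is installed in compiled form; this text tells all that it offers.
- The arm moves only by the shell command python3 -m creep 'ROWS' [FORCE]. ROWS is JSON, a list of rows, each an object with "translation": the shift along the tool's x, y, z in mm, a list of three; "roll": the turn about the tool's z in degrees; "gripper": the finger opening in mm, from 0 to 87. In form: [{"translation": [tx, ty, tz], "roll": roll, "gripper": gripper}, ...]. A call has 1 to 5 rows; each row is the pose to reach, as a shift and turn from the pose commanded when the call began, along the tool's axes at that moment; what a row does not reach only later rows make up. A row lasts 1/12 s, in which the tool goes at most 41.7 mm and 7.16 degrees, less where a joint would pass 70% of its speed; a pose out of reach is approached as far as the arm can. A call with a gripper value outside its range is refused whole. The fingers move at their own pace and stop on an object; FORCE is the grip in N (left out, the last holds). Time passes only in rows, so rows that repeat a pose let the fingers close. It gives the time, the measured TCP pose, the force, the opening and the grip force at its end, in the units of the state.
- telemetry.get_obs(): the state, without advancing time (a new reading comes with each control period).
- viewer.camera(name): name is "side" or "top"; returns the picture (400x640x3 uint8, blue, green, red); there is no depth.
- viewer.camera_info(name): a dict with "intrinsics" (3x3 intrinsics, pixels), "rvec" (rotation vector, rad) and "tvec" (3), from world to camera coordinates, as OpenCV has them. Camera axes: x right, y down, z forward; pixel columns grow to the right and rows downward; lengths in m; the calibration is good to about 2 mm. A picture is of the moment at which its call begins. camera_info takes no time and is no camera call.
- hand_in(): hands the job in; it is judged then, once.
Trained networks look in the newest picture that a camera, given by its name, has taken for a name from the list of things; names that differ only in an ending like _2 or _b are one class to them, and where a whole thing is asked for, a point or a joint stands for the part that bears it (a point fixed in the world has none). Each returns a list of dicts, best first, with "p" (0 to 1); they miss things now and then, are a little off and sometimes report something else, mostly with a low value. They report only what shows in the picture. A call takes as long as a camera call.
- viewer.recognise(camera, thing): "bbox" ([left, top, width, height] in pixels, round what is visible of it).
The state is a dict: "time": time; "q": joint angles; "joint_velocities": joint speeds; "joint_torque": joint torques, N m; "position": TCP position; "tool_rot": TCP orientation; "ft_force": force on the tool from outside, world axes, zero at the start; "moment": the same for the moment, N m; "grip_width": finger opening in m; "grip_force": force on a finger pad.
Only numpy, scipy, OpenCV 4.12 (cv2) and the standard library are available. Lean on these libraries where they do the work, as an engineer would, in place of code of your own. Each camera call takes 0.05 s, during which the arm holds its last target. There are 200 camera calls.

## Working session

There is one attempt and no reset: what is moved stays moved. The work goes in short steps, Python scripts to look and compute and a shell command to move; the robot and the scene stay as the last step left them, time stands still between calls to the robot, and variables do not carry over. Pictures are saved under pics/ and viewed, at most 10 in all, crops included, and the job is handed in when it is done.

```bash
mkdir -p pics; cat > h.py <<'E'
import numpy as np, cv2
from rig import telemetry, viewer, hand_in
from scipy.spatial.transform import Rotation as R
def cam(n):
    i=viewer.camera_info(n); return np.array(i["intrinsics"],float),np.array(i["rvec"],float).ravel(),np.array(i["tvec"],float).ravel()
def proj(n,P):
    K,r,t=cam(n); return cv2.projectPoints(np.array(P,float).reshape(-1,3),r,t,K,None)[0].reshape(-1,2)
def back(n,px,z):
    K,r,t=cam(n); M=R.from_rotvec(r).as_matrix(); o=-M.T@t
    d=M.T@np.linalg.inv(K)@np.array([px[0],px[1],1.]); return o+d*(z-o[2])/d[2]
E
python3 - <<'E'
from h import *
o=telemetry.get_obs(); print(o["time"],o["position"],o["tool_rot"],R.from_quat(o["tool_rot"]).as_matrix().round(3).tolist(),o["grip_width"])
for n in("side","top"):
    cv2.imwrite(f"pics/{n}0.png",viewer.camera(n))
    K,r,t=cam(n); print(n,-R.from_rotvec(r).as_matrix().T@t,K[0,0])
    for th in["foot","canister","knob_bar","label","cradle","scanner"]:
        print(th,[(b["bbox"],round(b["p"],2)) for b in viewer.recognise(n,th)[:2]])
E
```

```text
0.0 [0.18184814 0.59722207 0.24057417] [ 1.47348464e-01  9.89084034e-01 -1.04489419e-03 -3.35438861e-04] [[-0.957, 0.291, -0.001], [0.291, 0.957, -0.002], [0.0, -0.002, -1.0]] 0.08708082746184946
side [ 0.16159824 -0.13085489  0.84591564] 381.4856087583765
foot [([204.8, 191.6, 64.1, 65.2], 0.65)]
canister [([204.1, 192.8, 64.9, 63.9], 0.7), ([201.3, 191.1, 58.9, 57.2], 0.63)]
knob_bar [([205.8, 187.4, 55.3, 59.7], 0.74), ([349.9, 227.7, 59.2, 35.3], 0.5)]
label [([203.7, 190.7, 60.8, 55.4], 0.96), ([192.6, 250.9, 32.3, 28.4], 0.71)]
cradle [([357.3, 250.2, 41.4, 15.6], 0.67), ([193.2, 250.4, 30.4, 28.6], 0.34)]
scanner [([350.5, 228.5, 55.4, 32.3], 0.91)]
top [ 0.45793915 -0.11598823  1.05163958] 384.5215435472568
foot [([232.8, 194.2, 56.5, 50.6], 0.67), ([334.2, 181.6, 21.9, 28.1], 0.4)]
canister [([231.1, 189.2, 48.4, 50.6], 0.68)]
knob_bar [([230.7, 189.7, 51.0, 49.2], 0.95)]
label [([233.2, 189.9, 47.0, 45.0], 0.64)]
cradle [([365.6, 220.4, 35.8, 30.1], 0.54)]
scanner [([360.4, 218.4, 50.7, 26.1], 0.61), ([234.0, 193.8, 54.4, 52.3], 0.49)]
```

```bash
python3 - <<'E'
import cv2,numpy as np
a=cv2.resize(cv2.imread("pics/side0.png")[150:300,170:440],None,fx=2.95,fy=2.95,interpolation=2)
cv2.imwrite("pics/c1.png",a[:590,:800])
a=cv2.resize(cv2.imread("pics/top0.png")[140:280,210:430],None,fx=3.6,fy=3.6,interpolation=2)
cv2.imwrite("pics/c2.png",a)
E
```

```text
(no output)
```

View pics/c1.png

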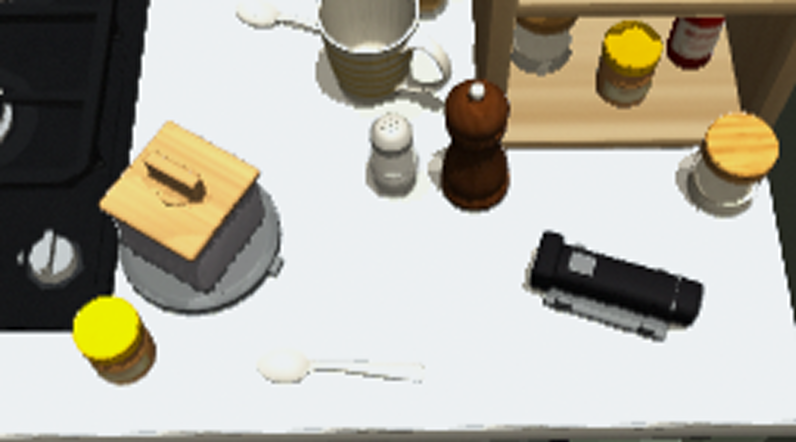

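View pics/c2.png

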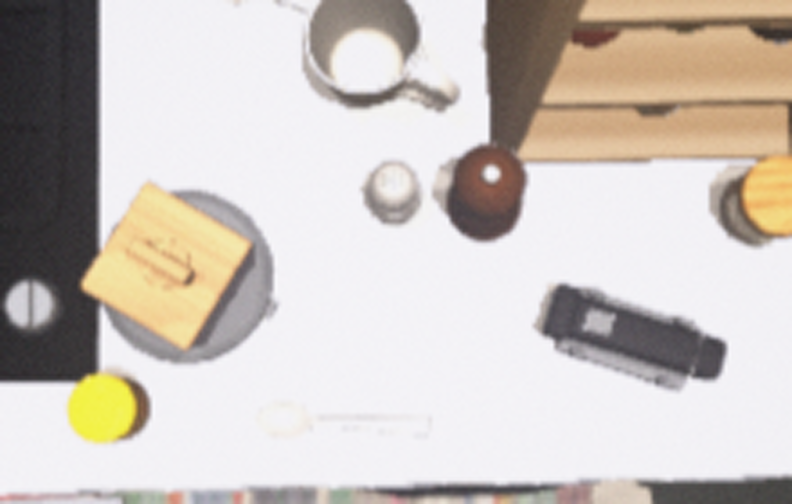

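View pics/top0.png

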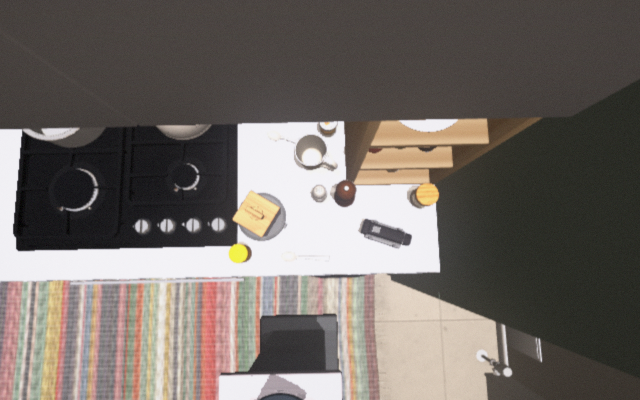

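```bash
python3 - <<'E'
from h import *
f=lambda x,y:(210+x/3.6,140+y/3.6)
C=back("top",f(187,276),.018)
print("foot",C,"nub",back("top",f(272,308),.012),"side foot",back("side",(170+200/2.95,150+232/2.95),.018),"nub side",back("side",(170+277/2.95,150+265/2.95),.012))
lid=[back("top",f(*p),.098) for p in[(150,182),(252,240),(190,350),(82,285)]]
print("lid",np.mean(lid,0),[np.linalg.norm(lid[i]-lid[i-1]).round(3) for i in range(4)], [np.degrees(np.arctan2(*(lid[(i+1)%4]-lid[i])[1::-1])).round(1) for i in range(4)])
a=back("top",f(550,310),.04);b=back("top",f(722,356),.04)
print("scan ends",a,b,np.linalg.norm(a-b),(a+b)/2,np.degrees(np.arctan2(*(a-b)[1::-1])))
for n,p in[("salt",(319,193)),("pepper",(345,193)),("must",(239,254)),("sugar",(427,195))]: print(n,back("top",p,dict(salt=.09,pepper=.15,must=.066,sugar=.078)[n]))
s=cv2.resize(cv2.imread("pics/side0.png")[222:270,340:412],None,fx=8,fy=8,interpolation=2)
t=cv2.resize(cv2.imread("pics/top0.png")[212:254,352:416],None,fx=9,fy=9,interpolation=2)
s=s[:378+6,:576];t=t[:300,:576]
im=np.zeros((600,800,3),np.uint8)
s=cv2.resize(s,(400,267));t=cv2.resize(cv2.imread("pics/top0.png")[212:254,352:416],(400,262),interpolation=2)
k=cv2.resize(cv2.imread("pics/top0.png")[185:245,228:292],(400,330)[0:2],interpolation=2);k2=cv2.resize(cv2.imread("pics/side0.png")[185:255,195:270],(400,330),interpolation=2)
im[:267,:400]=s;im[:262,400:]=t;im[270:,:400]=k;im[270:,400:]=k2
cv2.imwrite("pics/c3.png",cv2.convertScaleAbs(im,alpha=1.6))
E
```

```text
foot [0.55691643 0.04296112 0.018     ] nub [ 0.53196327 -0.0199692   0.012     ] side foot [0.55675045 0.04485145 0.018     ] nub side [ 0.52914863 -0.01809434  0.012     ]
lid [0.55796724 0.04346403 0.098     ] [np.float64(0.085), np.float64(0.083), np.float64(0.087), np.float64(0.088)] [np.float64(-120.8), np.float64(150.1), np.float64(58.1), np.float64(-33.4)]
scan ends [ 0.52403753 -0.22556879  0.04      ] [ 0.4878971  -0.34921756  0.04      ] 0.1288221591982539 [ 0.50596732 -0.28739317  0.04      ] 73.70725512490706
salt [ 0.60691593 -0.11256065  0.09      ]
pepper [ 0.59624455 -0.17443353  0.15      ]
must [0.45852795 0.0938861  0.066     ]
sugar [ 0.59743633 -0.38857416  0.078     ]
```

View pics/c3.png

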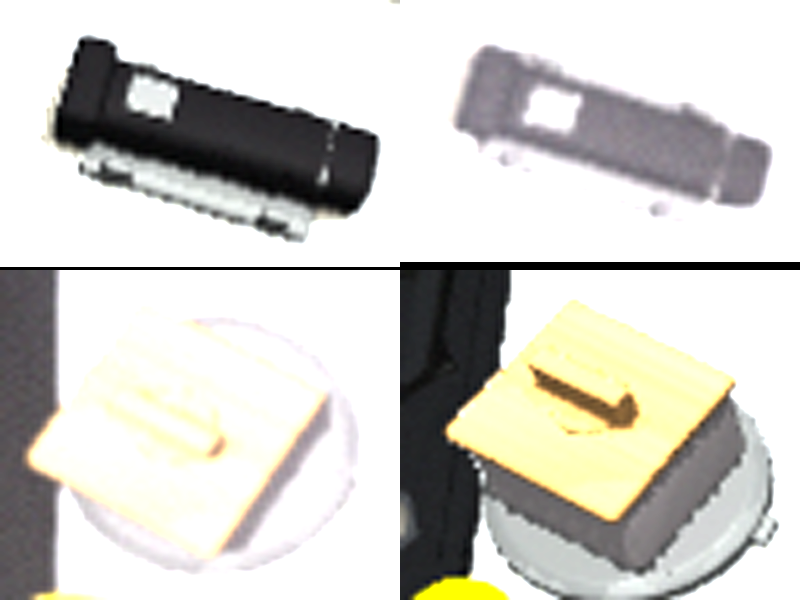

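The pictures show the scanner head with its window at the left end (top px about 362,226), the nub at top px (286,226) and the bar running about 58° in world yaw. The pepper mill stands near the scan spot, so I'll yaw the scan slightly to keep the gripper clear. The first move goes above the canister.

```bash
cat >> h.py <<'E'
def go(x,y,z,yaw):
    o=telemetry.get_obs(); M=R.from_quat(o["tool_rot"]).as_matrix(); p=o["position"]
    y0=np.degrees(np.arctan2(M[1,1],M[0,1])); r=(y0-yaw+180)%360-180
    print("t%.2f"%o["time"],p.round(4),"yaw %.1f"%y0,"tilt",M[:2,2].round(3),"-> T",(M.T@(np.array([x,y,z])-p)*1000).round(1),"roll %.1f"%r,"w %.4f"%o["grip_width"],"q6 %.2f"%o["q"][5])
E
python3 -c "
from h import *
go(.557,.0437,.22,147.8)"
```

```text
t0.70 [0.1821 0.5978 0.2416] yaw 73.1 tilt [0. 0.] -> T [-520.1 -420.8   21.6] roll -74.7 w 0.0872 q6 -0.18
```

```bash

python3 -m creep '[{"translation":[-26,-21,1],"roll":0,"gripper":87},{"translation":[-52,-42,2],"roll":0,"gripper":87},{"translation":[-78,-63,3],"roll":0,"gripper":87},{"translation":[-104,-84,4],"roll":0,"gripper":87},{"translation":[-130,-105,5],"roll":0,"gripper":87}]' 20
python3 -m creep '[{"translation":[-26,-21,1],"roll":0,"gripper":87},{"translation":[-52,-42,2],"roll":0,"gripper":87},{"translation":[-78,-63,3],"roll":0,"gripper":87},{"translation":[-104,-84,4],"roll":0,"gripper":87},{"translation":[-130,-105,5],"roll":0,"gripper":87}]'
python3 -m creep '[{"translation":[-26,-21,1],"roll":0,"gripper":87},{"translation":[-52,-42,2],"roll":0,"gripper":87},{"translation":[-78,-63,3],"roll":0,"gripper":87},{"translation":[-104,-84,4],"roll":0,"gripper":87},{"translation":[-130,-105,5],"roll":0,"gripper":87}]'
python3 -m creep '[{"translation":[-26,-21,1],"roll":-5,"gripper":70},{"translation":[-52,-42,2],"roll":-10,"gripper":60},{"translation":[-78,-63,3],"roll":-15,"gripper":50},{"translation":[-104,-84,4],"roll":-20,"gripper":50},{"translation":[-130,-105,5],"roll":-25,"gripper":50}]'
python3 -m creep '[{"translation":[0,0,0],"roll":-7,"gripper":50},{"translation":[0,0,0],"roll":-14,"gripper":50},{"translation":[0,0,0],"roll":-21,"gripper":50},{"translation":[0,0,0],"roll":-28,"gripper":50},{"translation":[0,0,0],"roll":-35,"gripper":50}]'
python3 -c "
from h import *
go(.557,.0437,.12,147.8)"
```

```text
time: 1.12
position: [0.2765, 0.4584, 0.2367]
tool_rot: [0.147, 0.989, 0.0, 0.0]
ft_force: [1.0, -0.2, 0.7]
grip_width: 0.0869
grip_force: 0.0
time: 1.53
position: [0.3704, 0.3198, 0.2318]
tool_rot: [0.147, 0.989, 0.0, 0.0]
ft_force: [1.1, 0.7, -0.2]
grip_width: 0.087
grip_force: 0.0
time: 1.95
position: [0.4643, 0.1814, 0.2268]
tool_rot: [0.147, 0.989, 0.0, 0.0]
ft_force: [0.8, 0.5, -0.3]
grip_width: 0.087
grip_force: 0.0
time: 2.37
position: [0.558, 0.0429, 0.2217]
tool_rot: [-0.072, 0.997, 0.0, 0.0]
ft_force: [1.2, 0.5, 0.6]
grip_width: 0.0615
grip_force: 0.0
time: 2.78
position: [0.5572, 0.0443, 0.2216]
tool_rot: [-0.37, 0.929, -0.0, 0.0]
ft_force: [1.1, 0.6, -0.5]
grip_width: 0.0502
grip_force: 0.0
t2.78 [0.5572 0.0443 0.2216] yaw 133.4 tilt [0. 0.] -> T [  0.6  -0.2 101.6] roll -14.4 w 0.0502 q6 -2.45
```

```bash

python3 -m creep '[{"translation":[0.5,0,25],"roll":-7,"gripper":40},{"translation":[0.5,0,50],"roll":-14.4,"gripper":40},{"translation":[0.5,0,75],"roll":-14.4,"gripper":40},{"translation":[0.5,0,92],"roll":-14.4,"gripper":40},{"translation":[0.5,0,102],"roll":-14.4,"gripper":40}]'
python3 -m creep '[{"translation":[0,0,0],"roll":0,"gripper":20},{"translation":[0,0,0],"roll":0,"gripper":10},{"translation":[0,0,0],"roll":0,"gripper":8},{"translation":[0,0,0],"roll":0,"gripper":8},{"translation":[0,0,0],"roll":0,"gripper":8}]' 15
python3 -c "
from h import *
go(.557,.0437,.12,68)
cv2.imwrite('pics/g1.png',cv2.resize(viewer.camera('side')[150:280,170:300],(600,600)))"
```

```text
time: 3.2
position: [0.5556, 0.0443, 0.1176]
tool_rot: [-0.481, 0.877, 0.001, -0.001]
ft_force: [-0.6, -0.5, -0.9]
grip_width: 0.0405
grip_force: 0.0
time: 3.62
position: [0.557, 0.0443, 0.1204]
tool_rot: [-0.481, 0.877, -0.0, 0.001]
ft_force: [-0.0, -0.1, 4.1]
grip_width: 0.0144
grip_force: 2.1
t3.62 [0.557  0.0443 0.1204] yaw 147.4 tilt [0.001 0.   ] -> T [ 0.6 -0.3  0.4] roll 79.4 w 0.0144 q6 -2.69
```

View pics/g1.png

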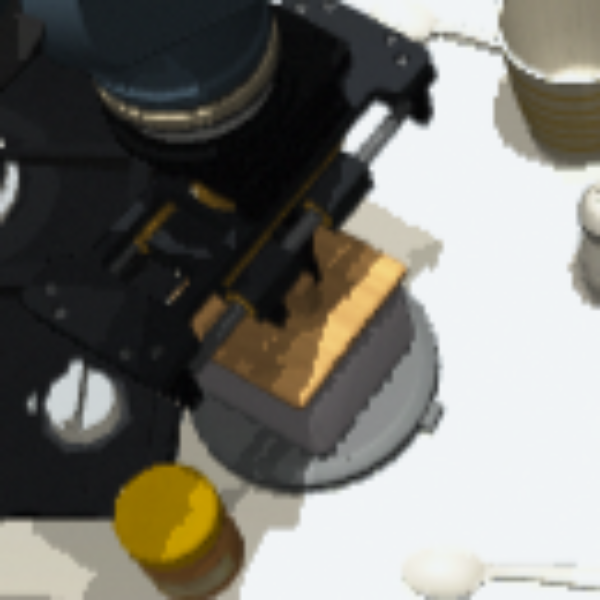

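The fingers straddle the bar and the body's long side lies along the closing line. Next is the turn.

```bash

python3 -m creep '[{"translation":[0,0,0],"roll":0,"gripper":8},{"translation":[0,0,0],"roll":4,"gripper":8},{"translation":[0,0,0],"roll":9,"gripper":8},{"translation":[0,0,0],"roll":14,"gripper":8},{"translation":[0,0,0],"roll":19,"gripper":8}]' 15
python3 -m creep '[{"translation":[0,0,0],"roll":5,"gripper":8},{"translation":[0,0,0],"roll":10,"gripper":8},{"translation":[0,0,0],"roll":15,"gripper":8},{"translation":[0,0,0],"roll":20,"gripper":8},{"translation":[0,0,0],"roll":25,"gripper":8}]'
python3 -m creep '[{"translation":[0,0,0],"roll":5,"gripper":8},{"translation":[0,0,0],"roll":10,"gripper":8},{"translation":[0,0,0],"roll":15,"gripper":8},{"translation":[0,0,0],"roll":20,"gripper":8},{"translation":[0,0,0],"roll":25,"gripper":8}]'
python3 -m creep '[{"translation":[0,0,0],"roll":4,"gripper":8},{"translation":[0,0,0],"roll":8,"gripper":8},{"translation":[0,0,0],"roll":9,"gripper":8},{"translation":[0,0,0],"roll":9,"gripper":8},{"translation":[0,0,0],"roll":9,"gripper":8}]'
python3 -c "
from h import *
go(.557,.0437,.12,68);print(telemetry.get_obs()['moment'])"
```

```text
time: 4.08
position: [0.5571, 0.0445, 0.1204]
tool_rot: [-0.327, 0.945, -0.0, 0.001]
ft_force: [-0.5, 1.7, 6.9]
grip_width: 0.0119
grip_force: 17.6
time: 4.5
position: [0.5565, 0.0458, 0.1204]
tool_rot: [-0.115, 0.993, 0.001, 0.0]
ft_force: [-0.9, 5.5, 7.5]
grip_width: 0.0116
grip_force: 16.5
time: 4.92
position: [0.5564, 0.0472, 0.1204]
tool_rot: [0.104, 0.995, 0.003, -0.0]
ft_force: [0.8, 10.3, 7.7]
grip_width: 0.0121
grip_force: 17.7
time: 5.33
position: [0.5566, 0.0477, 0.1204]
tool_rot: [0.179, 0.984, 0.003, -0.0]
ft_force: [-0.1, 11.1, 7.6]
grip_width: 0.012
grip_force: 17.7
t5.33 [0.5566 0.0477 0.1204] yaw 69.3 tilt [0.001 0.006] -> T [-1.8 -3.6  0.4] roll 1.3 w 0.0120 q6 -1.33
[ 1.62354117  0.10942093 -0.08077402]
```

```bash

python3 -m creep '[{"translation":[0,3,0],"roll":0,"gripper":14},{"translation":[0,3,0],"roll":0,"gripper":40},{"translation":[0,3,0],"roll":0,"gripper":45},{"translation":[0,3,-10],"roll":0,"gripper":45},{"translation":[0,3,-40],"roll":0,"gripper":45}]'
python3 -m creep '[{"translation":[0,-20,-30],"roll":7,"gripper":60},{"translation":[0,-55,-35],"roll":14,"gripper":60},{"translation":[0,-95,-35],"roll":21,"gripper":60},{"translation":[0,-135,-35],"roll":28,"gripper":60},{"translation":[0,-175,-35],"roll":35,"gripper":60}]'
python3 - <<'E'
from h import *
a=viewer.camera("side");b=viewer.camera("top")
cv2.imwrite("pics/s2.png",a);cv2.imwrite("pics/t2.png",b)
for n in("side","top"): print(n,[(x["bbox"],round(x["p"],2)) for x in viewer.recognise(n,"label")[:2]])
im=np.hstack([cv2.resize(a[180:260,190:290],(400,320),interpolation=2),cv2.resize(b[170:250,225:325],(400,320),interpolation=2)])
cv2.imwrite("pics/c4.png",im)
go(.506,-.2874,.2,-16.3)
E
```

```text
time: 5.75
position: [0.5545, 0.0474, 0.1566]
tool_rot: [0.178, 0.984, -0.0, -0.005]
ft_force: [-0.2, -0.2, -0.8]
grip_width: 0.0332
grip_force: 0.0
time: 6.17
position: [0.4955, -0.1179, 0.1953]
tool_rot: [0.468, 0.884, 0.0, 0.0]
ft_force: [0.8, -0.4, -0.0]
grip_width: 0.0585
grip_force: 0.0
side [([203.1, 191.9, 55.6, 56.7], 0.84)]
top [([234.1, 190.1, 47.3, 45.0], 0.74)]
t6.37 [ 0.4959 -0.1178  0.1948] yaw 34.3 tilt [-0.     0.001] -> T [-145.7  -87.3   -5.3] roll 50.6 w 0.0595 q6 -1.05
```

View pics/c4.png

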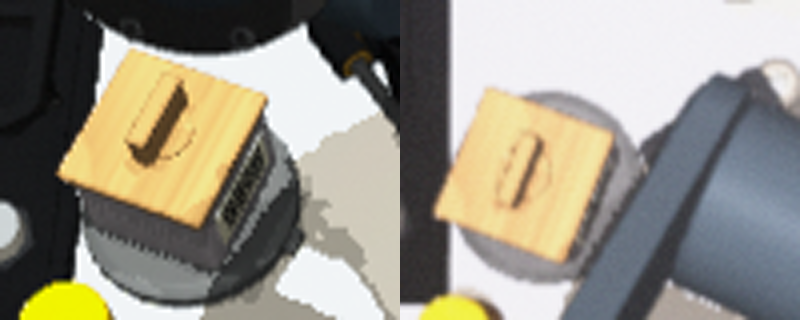

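The label now shows on the right face, towards the nub. I'll re-measure the canister and move over the scanner.

```bash
python3 - <<'E'
from h import *
for n,f,c in[("top",lambda x,y:(225+x/4,170+y/4),[(90,88),(212,130),(170,262),(35,215)]),("side",lambda x,y:(190+x/4,180+y/4),[(132,48),(268,97),(205,226),(60,178)])]:
    l=np.array([back(n,f(*p),.098) for p in c]); v=np.roll(l,-1,0)-l
    print(n,l.mean(0).round(4),np.linalg.norm(v,axis=1).round(3),(np.degrees(np.arctan2(v[:,1],v[:,0]))%90).round(1))
# scanner from side view (first image): end corners of top edges
f=lambda x,y:(340+x*72/400,222+y*48/267)
print("side head top-left",[back("side",f(*p),z).round(4).tolist() for p,z in[((80,38),.044),((60,100),.044),((378,132),.04),((365,180),.04)]])
g=lambda x,y:(352+x*64/400,212+y*42/262)
print("top",[back("top",g(*p),z).round(4).tolist() for p,z in[((78,46),.044),((57,122),.044),((370,145),.04),((357,205),.04)]])
E
python3 -m creep '[{"translation":[-30,-18,0],"roll":7,"gripper":60},{"translation":[-60,-36,0],"roll":14,"gripper":60},{"translation":[-90,-54,0],"roll":21,"gripper":60},{"translation":[-118,-70,0],"roll":28,"gripper":60},{"translation":[-146,-87,0],"roll":35,"gripper":60}]'
python3 -m creep '[{"translation":[0,0,15],"roll":7,"gripper":60},{"translation":[0,0,30],"roll":14,"gripper":60},{"translation":[0,0,40],"roll":15.6,"gripper":60},{"translation":[0,0,60],"roll":15.6,"gripper":60},{"translation":[0,0,80],"roll":15.6,"gripper":60}]'
python3 -c "
from h import *
go(.506,-.2874,.036,-16.3)"
```

```text
top [0.5579 0.0438 0.098 ] [0.082 0.086 0.089 0.086] [69.7 72.  69.7 66.9]
side [0.5548 0.0444 0.098 ] [0.086 0.084 0.086 0.087] [67.2 69.5 69.7 69.3]
side head top-left [[0.539, -0.231, 0.044], [0.5111, -0.2209, 0.044], [0.4963, -0.351, 0.04], [0.4754, -0.3428, 0.04]]
top [[0.5413, -0.2303, 0.044], [0.5097, -0.2203, 0.044], [0.4973, -0.3514, 0.04], [0.4725, -0.3446, 0.04]]
time: 6.78
position: [0.5082, -0.286, 0.1946]
tool_rot: [0.711, 0.703, 0.0, -0.0]
ft_force: [-0.1, 0.3, -0.5]
grip_width: 0.0603
grip_force: 0.0
time: 7.2
position: [0.5086, -0.285, 0.1143]
tool_rot: [0.798, 0.602, 0.0, 0.0]
ft_force: [0.5, 0.9, -0.3]
grip_width: 0.0599
grip_force: 0.0
t7.20 [ 0.5086 -0.285   0.1143] yaw -16.0 tilt [ 0.001 -0.   ] -> T [-3.  -1.9 78.3] roll 0.3 w 0.0599 q6 -0.42
```

```bash

python3 -m creep '[{"translation":[-3,-1,20],"roll":1,"gripper":60},{"translation":[-3,-1,40],"roll":1,"gripper":60},{"translation":[-3,-1,60],"roll":1,"gripper":60},{"translation":[-3,-1,72],"roll":1,"gripper":60},{"translation":[-3,-1,78],"roll":1,"gripper":60}]'
python3 -m creep '[{"translation":[0,0,0],"roll":0,"gripper":50},{"translation":[0,0,0],"roll":0,"gripper":44},{"translation":[0,0,0],"roll":0,"gripper":40},{"translation":[0,0,0],"roll":0,"gripper":37},{"translation":[0,0,0],"roll":0,"gripper":35}]' 15
python3 -m creep '[{"translation":[0,0,0],"roll":0,"gripper":33},{"translation":[0,0,0],"roll":0,"gripper":30},{"translation":[0,0,0],"roll":0,"gripper":28},{"translation":[0,0,0],"roll":0,"gripper":26},{"translation":[0,0,0],"roll":0,"gripper":26}]' 15
python3 -c "
from h import *
go(.506,-.2874,.036,-16.3);print(telemetry.get_obs()['ft_force'])"
```

```text
time: 7.62
position: [0.5054, -0.2869, 0.0347]
tool_rot: [0.804, 0.595, -0.0, -0.002]
ft_force: [-0.5, -0.0, 0.2]
grip_width: 0.0603
grip_force: 0.0
time: 8.03
position: [0.506, -0.2896, 0.0376]
tool_rot: [0.805, 0.594, 0.0, 0.001]
ft_force: [-0.9, 0.7, 0.6]
grip_width: 0.038
grip_force: 0.0
time: 8.45
position: [0.506, -0.2896, 0.0372]
tool_rot: [0.805, 0.594, 0.0, 0.001]
ft_force: [0.5, 0.2, 4.3]
grip_width: 0.0318
grip_force: 14.9
t8.45 [ 0.506  -0.2896  0.0372] yaw -17.2 tilt [ 0.001 -0.001] -> T [ 2.1 -0.6  1.2] roll -0.9 w 0.0318 q6 -0.41
[0.51246781 0.16440112 4.28070583]
```

```bash

python3 -m creep '[{"translation":[0,0,-5],"roll":0,"gripper":26},{"translation":[0,0,-20],"roll":0,"gripper":26},{"translation":[0,0,-50],"roll":0,"gripper":26},{"translation":[0,0,-85],"roll":0,"gripper":26},{"translation":[0,0,-120],"roll":0,"gripper":26}]' 25
python3 -m creep '[{"translation":[0,0,-20],"roll":0,"gripper":26},{"translation":[0,0,-35],"roll":0,"gripper":26},{"translation":[0,0,-42],"roll":0,"gripper":26},{"translation":[0,0,-43],"roll":0,"gripper":26},{"translation":[0,0,-43],"roll":0,"gripper":26}]'
python3 -c "
from h import *
go(.467,-.1225,.2,-30);print(telemetry.get_obs()['ft_force'],telemetry.get_obs()['grip_force'])"
```

```text
time: 8.87
position: [0.5041, -0.2881, 0.1566]
tool_rot: [0.805, 0.594, -0.001, -0.002]
ft_force: [0.4, 0.4, -0.6]
grip_width: 0.0321
grip_force: 24.8
time: 9.28
position: [0.5049, -0.2887, 0.199]
tool_rot: [0.805, 0.594, -0.0, -0.001]
ft_force: [-0.2, -0.0, -1.5]
grip_width: 0.0317
grip_force: 24.8
t9.28 [ 0.5049 -0.2887  0.199 ] yaw -17.1 tilt [-0.001  0.001] -> T [147.6 -85.2  -0.8] roll 12.9 w 0.0317 q6 -0.41
[-0.23229492 -0.0101469  -1.47831379] 24.806067764293402
```

```bash

python3 -m creep '[{"translation":[15,-8,0],"roll":2,"gripper":26},{"translation":[40,-23,0],"roll":4,"gripper":26},{"translation":[70,-40,0],"roll":7,"gripper":26},{"translation":[100,-57,0],"roll":10,"gripper":26},{"translation":[125,-72,0],"roll":13,"gripper":26}]'
python3 -c "
from h import *
go(.467,-.1225,.2,-30)"
```

```text
time: 9.7
position: [0.4713, -0.1459, 0.1976]
tool_rot: [0.867, 0.498, -0.001, -0.003]
ft_force: [0.3, 0.1, -1.9]
grip_width: 0.032
grip_force: 24.8
t9.70 [ 0.4713 -0.1459  0.1976] yaw -30.3 tilt [-0.005  0.003] -> T [ 18.  -15.5  -2.3] roll -0.3 w 0.0320 q6 0.00
```

```bash

python3 -m creep '[{"translation":[10,-8,0],"roll":0,"gripper":26},{"translation":[18,-14,5],"roll":0,"gripper":26},{"translation":[19,-15.5,25],"roll":0,"gripper":26},{"translation":[19,-15.5,50],"roll":0,"gripper":26},{"translation":[19,-15.5,70],"roll":0,"gripper":26}]'
python3 -m creep '[{"translation":[0,0,20],"roll":0,"gripper":26},{"translation":[0,0,40],"roll":0,"gripper":26},{"translation":[0,0,54],"roll":0,"gripper":26},{"translation":[0,0,60],"roll":0,"gripper":26},{"translation":[0,0,60],"roll":0,"gripper":26}]'
python3 - <<'E'
from h import *
go(.467,-.1225,.068,-30)
a=viewer.camera("side");b=viewer.camera("top")
im=np.hstack([cv2.resize(a[180:280,190:290],(400,400),interpolation=2),cv2.resize(b[170:270,225:325],(400,400),interpolation=2)])
cv2.imwrite("pics/c5.png",im)
E
```

```text
time: 10.12
position: [0.4701, -0.1247, 0.1278]
tool_rot: [0.866, 0.499, -0.0, 0.0]
ft_force: [-0.5, 1.5, -1.3]
grip_width: 0.0319
grip_force: 24.8
time: 10.53
position: [0.4691, -0.1245, 0.0675]
tool_rot: [0.867, 0.499, -0.001, -0.001]
ft_force: [0.3, -0.1, -2.0]
grip_width: 0.0319
grip_force: 24.8
t10.53 [ 0.4691 -0.1245  0.0675] yaw -30.2 tilt [-0.003  0.001] -> T [ 0.7 -2.8 -0.5] roll -0.2 w 0.0319 q6 0.04
```

View pics/c5.png

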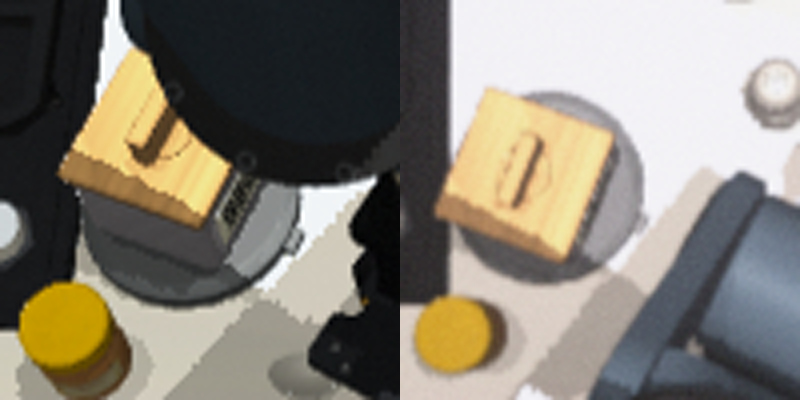

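```bash

for i in 1; do python3 -m creep '[{"translation":[1,-2.5,0],"roll":0,"gripper":26},{"translation":[1,-2.5,0],"roll":0,"gripper":26},{"translation":[1,-2.5,0],"roll":0,"gripper":26},{"translation":[1,-2.5,0],"roll":0,"gripper":26},{"translation":[1,-2.5,0],"roll":0,"gripper":26}]'; done
for i in 1 2 3 4 5 6; do python3 -m creep '[{"translation":[0,0,0],"roll":0,"gripper":26},{"translation":[0,0,0],"roll":0,"gripper":26},{"translation":[0,0,0],"roll":0,"gripper":26},{"translation":[0,0,0],"roll":0,"gripper":26},{"translation":[0,0,0],"roll":0,"gripper":26}]'|grep pos; done
python3 -c "
from h import *
go(.467,-.1225,.068,-30)"
python3 -m creep '[{"translation":[0,0,-15],"roll":0,"gripper":26},{"translation":[0,0,-45],"roll":0,"gripper":26},{"translation":[0,0,-80],"roll":0,"gripper":26},{"translation":[0,0,-115],"roll":0,"gripper":26},{"translation":[0,0,-132],"roll":0,"gripper":26}]'
python3 -c "
from h import *
go(.506,-.2896,.2,-17.2)"
```

```text
time: 11.05
position: [0.4683, -0.1222, 0.0701]
tool_rot: [0.867, 0.499, 0.0, 0.001]
ft_force: [-0.6, 0.6, -1.4]
grip_width: 0.0319
grip_force: 24.8
position: [0.468, -0.1221, 0.0695]
position: [0.468, -0.1221, 0.0696]
position: [0.468, -0.1221, 0.0695]
position: [0.468, -0.1221, 0.0695]
position: [0.468, -0.1221, 0.0696]
position: [0.468, -0.1221, 0.0695]
t13.55 [ 0.468  -0.1221  0.0695] yaw -30.1 tilt [-0.  0.] -> T [-0.8 -0.6  1.5] roll -0.1 w 0.0318 q6 0.04
time: 13.97
position: [0.4693, -0.1227, 0.2051]
tool_rot: [0.867, 0.499, 0.002, 0.002]
ft_force: [1.6, -0.7, -1.7]
grip_width: 0.0318
grip_force: 24.8
t13.97 [ 0.4693 -0.1227  0.2051] yaw -30.1 tilt [ 0.005 -0.003] -> T [-125.9  115.5    5.7] roll -12.9 w 0.0318 q6 0.04
```

```bash

python3 -m creep '[{"translation":[-15,14,0],"roll":-2,"gripper":26},{"translation":[-40,37,0],"roll":-5,"gripper":26},{"translation":[-70,64,2],"roll":-8,"gripper":26},{"translation":[-96,88,4],"roll":-11,"gripper":26},{"translation":[-118,108,5],"roll":-12.9,"gripper":26}]'
python3 -m creep '[{"translation":[-10,5,0],"roll":0,"gripper":26},{"translation":[-10,5,10],"roll":0,"gripper":26},{"translation":[-10,5,35],"roll":0,"gripper":26},{"translation":[-10,5,60],"roll":0,"gripper":26},{"translation":[-10,5,70],"roll":0,"gripper":26}]'
python3 -m creep '[{"translation":[0,0,0],"roll":0,"gripper":26},{"translation":[0,0,0],"roll":0,"gripper":26},{"translation":[0,0,0],"roll":0,"gripper":26}]'
python3 -c "
from h import *
go(.506,-.2896,.038,-17.2)"
```

```text
time: 14.38
position: [0.5024, -0.2808, 0.1966]
tool_rot: [0.805, 0.594, -0.0, 0.001]
ft_force: [0.2, 0.7, -2.5]
grip_width: 0.0321
grip_force: 24.8
time: 14.8
position: [0.5012, -0.2857, 0.123]
tool_rot: [0.805, 0.593, -0.001, -0.004]
ft_force: [-0.5, -0.0, -1.2]
grip_width: 0.0322
grip_force: 24.8
time: 15.05
position: [0.5045, -0.2891, 0.1275]
tool_rot: [0.805, 0.593, 0.0, 0.001]
ft_force: [0.5, 0.7, -1.0]
grip_width: 0.0319
grip_force: 24.8
t15.05 [ 0.5045 -0.2891  0.1275] yaw -17.2 tilt [ 0.001 -0.001] -> T [-0.   1.4 89.5] roll -0.0 w 0.0319 q6 -0.41
```

Lower, with the last few millimetres slow.

```bash

python3 -m creep '[{"translation":[0,1.5,20],"roll":0,"gripper":26},{"translation":[0,1.5,40],"roll":0,"gripper":26},{"translation":[0,1.5,52],"roll":0,"gripper":26},{"translation":[0,1.5,60],"roll":0,"gripper":26},{"translation":[0,1.5,60],"roll":0,"gripper":26}]'
python3 -m creep '[{"translation":[0,0,5],"roll":0,"gripper":26},{"translation":[0,0,10],"roll":0,"gripper":26},{"translation":[0,0,14],"roll":0,"gripper":26},{"translation":[0,0,17],"roll":0,"gripper":26},{"translation":[0,0,19],"roll":0,"gripper":26}]'
python3 -c "
from h import *
go(.506,-.2896,.0372,-17.2)"
```

```text
time: 15.47
position: [0.5049, -0.2894, 0.0657]
tool_rot: [0.805, 0.593, -0.0, -0.001]
ft_force: [-0.4, -0.1, -1.3]
grip_width: 0.0319
grip_force: 24.8
time: 15.88
position: [0.5054, -0.2899, 0.0474]
tool_rot: [0.805, 0.593, 0.0, 0.0]
ft_force: [0.8, 0.3, -0.7]
grip_width: 0.032
grip_force: 24.8
t15.88 [ 0.5054 -0.2899  0.0474] yaw -17.2 tilt [ 0. -0.] -> T [ 0.5  0.5 10.2] roll -0.0 w 0.0320 q6 -0.41
```

```bash

python3 -m creep '[{"translation":[0.5,0.5,2],"roll":0,"gripper":26},{"translation":[0.5,0.5,4],"roll":0,"gripper":26},{"translation":[0.5,0.5,6],"roll":0,"gripper":26},{"translation":[0.5,0.5,7],"roll":0,"gripper":26},{"translation":[0.5,0.5,8],"roll":0,"gripper":26}]'
python3 -m creep '[{"translation":[0,0,0.5],"roll":0,"gripper":26},{"translation":[0,0,1],"roll":0,"gripper":26},{"translation":[0,0,1.5],"roll":0,"gripper":26},{"translation":[0,0,2],"roll":0,"gripper":26},{"translation":[0,0,2.5],"roll":0,"gripper":26}]'
python3 -c "
from h import *
go(.506,-.2896,.0372,-17.2)"
```

```text
time: 16.3
position: [0.506, -0.2895, 0.0394]
tool_rot: [0.805, 0.593, -0.0, 0.0]
ft_force: [0.8, -0.3, -1.3]
grip_width: 0.0317
grip_force: 24.8
time: 16.72
position: [0.506, -0.2896, 0.0372]
tool_rot: [0.805, 0.593, 0.0, 0.0]
ft_force: [-1.0, 0.5, 4.0]
grip_width: 0.0317
grip_force: 24.8
t16.72 [ 0.506  -0.2896  0.0372] yaw -17.2 tilt [ 0. -0.] -> T [-0. -0. -0.] roll -0.0 w 0.0317 q6 -0.41
```

Seated, with contact force at the same height as the pick. Release and withdraw.

```bash

python3 -m creep '[{"translation":[0,0,0],"roll":0,"gripper":34},{"translation":[0,0,0],"roll":0,"gripper":40},{"translation":[0,0,0],"roll":0,"gripper":48},{"translation":[0,0,0],"roll":0,"gripper":56},{"translation":[0,0,0],"roll":0,"gripper":60}]'
python3 -m creep '[{"translation":[0,0,-10],"roll":0,"gripper":60},{"translation":[0,0,-35],"roll":0,"gripper":60},{"translation":[0,0,-70],"roll":0,"gripper":60},{"translation":[0,0,-105],"roll":0,"gripper":60},{"translation":[0,0,-140],"roll":0,"gripper":60}]'
python3 -m creep '[{"translation":[30,-15,-10],"roll":0,"gripper":60},{"translation":[65,-30,-20],"roll":0,"gripper":60},{"translation":[100,-45,-20],"roll":0,"gripper":60},{"translation":[130,-60,-20],"roll":0,"gripper":60},{"translation":[150,-75,-20],"roll":0,"gripper":60}]'
python3 - <<'E'
from h import *
a=viewer.camera("side");b=viewer.camera("top")
im=np.hstack([cv2.resize(a[170:290,190:430],(800,400))[:, :400*1],cv2.resize(b[170:270,340:440],(400,400),interpolation=2)])
im=np.vstack([cv2.resize(a[150:290,190:430],(514,300),interpolation=2),cv2.resize(b[150:270,224:430],(514,300),interpolation=2)])
cv2.imwrite("pics/c6.png",im); go(0,0,0,0)
E
```

```text
time: 17.13
position: [0.5061, -0.2896, 0.0371]
tool_rot: [0.805, 0.593, 0.0, 0.0]
ft_force: [0.7, 0.2, -0.1]
grip_width: 0.0527
grip_force: 0.0
time: 17.55
position: [0.5056, -0.2892, 0.179]
tool_rot: [0.805, 0.593, -0.0, -0.0]
ft_force: [0.6, -0.3, -0.4]
grip_width: 0.0598
grip_force: 0.0
time: 17.97
position: [0.4783, -0.1214, 0.1982]
tool_rot: [0.805, 0.594, 0.001, 0.0]
ft_force: [0.1, 0.3, -0.6]
grip_width: 0.0597
grip_force: 0.0
t18.07 [ 0.4761 -0.1198  0.1976] yaw -17.0 tilt [-0.003  0.002] -> T [ -25.1 -489.6  199.4] roll -17.0 w 0.0603 q6 -0.18
```

View pics/c6.png

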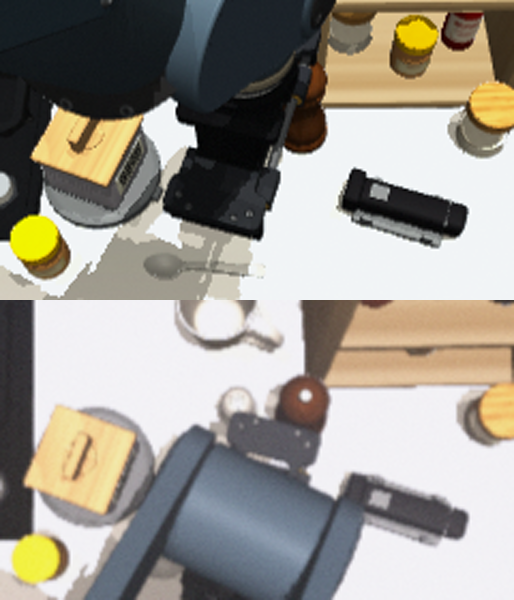

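The scanner lies in its cradle, the canister is at its stop with the label over the nub, and the mill, shaker and jars still stand. I'm handing it in.

```bash
python3 -m creep '[{"translation":[0,0,0],"roll":0,"gripper":60},{"translation":[0,0,0],"roll":0,"gripper":60},{"translation":[0,0,0],"roll":0,"gripper":60}]'; python3 -c "
from h import *
print(hand_in())"
```

```text
time: 18.32
position: [0.4798, -0.1254, 0.1975]
tool_rot: [0.805, 0.593, 0.0, 0.001]
ft_force: [0.6, 0.1, -0.0]
grip_width: 0.0602
grip_force: 0.0
the job is handed in; nothing more can be done
None
```

I handed the job in at about 18 s: the canister is at its scan stop, the label was scanned for over 2 s at a calculated 8 cm (the gripper hid the window from both cameras), and the scanner is back down in its cradle; no verdict came back.

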